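# Empty the sorting tray through its slide gate

### The arm

A 6-joint arm with a two-finger parallel gripper is mounted at the origin on a cart in front of the work surface, level with it; the furniture and walls round the work are solid. World frame = base frame: x ahead of the robot, y to its left, z up, the work surface at z = 0. Lengths are in m, angles in degrees, forces in N, time in s.
With the tool pointing down it reaches from about 0.375 to 0.75 m from the base axis. Payload 9 kg.
Tool frame: the origin (TCP) lies where the fingers leave the gripper's body, on its centre line; the fingertips stand 73 mm ahead of it and the grasp point (between the pads) lies 54 mm ahead of it (robot.tip_reach is the distance from the TCP to the fingertips, in m); z points along the fingers, y is the line along which they close (so a half turn about z gives the same grasp; the last joint's range is limited). The gripper opens to 85 mm and grips with 20 to 120 N. Pads are 22 mm wide; open, the fingers measure 114 mm over their backs; the gripper's body (76 mm by 85 mm) begins 54 mm behind the grasp point. The pads swing forward as they close: fully open they stand 13 mm farther back than shut.
Start: joints at [-88.276, 5.964, 5.575, 89.605, 0, 77.527], TCP at [0.147, -0.582, 0.304] pointing down, gripper open.
Joint ranges: [-171.21, 171.21], [-48.23, 106.86], [-62.78, 66.21], [-105.2, 120.99], [-86.42, 89.51], [-180, 180]. Speed limits (degrees/s): [127.2, 127.2, 147.25, 180, 180, 180].

### API

Orientations are given as [roll, pitch, yaw] about the fixed x, y, z axes, in that order (R = Rz(yaw) Ry(pitch) Rx(roll)).
In Python, from plant import robot gives the robot as it stands. Calls block until the motion is done:
- robot.move_pose(position, orientation): joint-space move of the TCP to a pose.
- robot.line_to(position, vel=0.15, rotation=None, guard=None): straight line of the TCP; rotation=None keeps the orientation; vel is the mean speed in m/s. With guard (N) it stops when the force on the tool has changed by that much, and returns True; else False.
- robot.goto_joints(angles): joint-space move.
- robot.set_gripper(opening): finger opening in m; the grip force is fixed at half the most; returns when the fingers have stopped.
- robot.pause(seconds).
- robot.ik(position, orientation): joint angles nearest the present ones, or None.
- robot.observe(): the state.
- robot.grab_frame(name): name is "side" or "top"; returns the picture (420x560x3 uint8, blue, green, red); there is no depth.
- robot.get_calibration(name): a dict with "vertical_fov" (degrees; the focal length in pixels is half the picture's height over the tangent of half this angle, whatever the lens; pixels are square), "cx", "cy" (the principal point, pixels), "rvec" (rotation vector, rad) and "tvec" (3), from world to camera coordinates, as OpenCV has them. Camera axes: x right, y down, z forward; pixel columns grow to the right and rows downward; lengths in m; the calibration is good to about 2 mm. A picture is of the moment at which its call begins. get_calibration takes no time and is no camera call.
A pose or a line that the arm cannot do raises robot.IKError and nothing moves.
- robot.job_done(): hands the job in; it is judged then, once.
The state is a dict: "time": time; "q": joint angles; "qvel": joint speeds; "joint_torque": joint torques, N m; "tool_pos": TCP position; "tcp_rot": TCP orientation; "ft_force": force on the tool from outside, world axes, zero at the start; "torque": the same for the moment, N m; "gripper_width": finger opening in m; "gripper_force": force on a finger pad.
Only numpy, scipy, OpenCV 4.12 (cv2) and the standard library are available. Lean on these libraries where they do the work, as an engineer would, in place of code of your own. Each camera call takes 0.05 s, during which the arm holds its last target. There are 200 camera calls.

### The job

The four loose hex nuts on the raised sorting tray have been checked and belong in the blue bin. Without grasping anything, push the tray's slide gate fully open by its tab, sweep all four nuts with your fingertips along the tray floor, through the opening and over the spout so that they drop into the bin, then push the gate fully shut again; only push and sweep, do not pick up or lift the nuts, and leave the bin, the small box at the back of the tray and the reel and cutters on the bench where they are.

Things in the scene. Friction and masses are not known exactly. Their poses are not given: they have to be found in the camera images.
- tray: Raised grey sheet-metal sorting tray, fixed. Origin on the bench under it, z up, +y along the tray to its spout, +x across. Flat floor 80 mm above the origin, inside x = -97 to 97, y = -187 to 99 mm; walls with rim 25 mm above the floor. Two 20 mm high diagonal guides run from (x +-97, y 36) to (x +-36, y 99) mm, funnelling to the throat
- throat (a point): Point in the middle of the throat, on the tray floor in the gate's plane: tray frame (0, 105.5, 80) mm. The throat is a 70 mm wide opening (x = -35 to 35) in the tray's end wall, crossed by the gate
- lip (a point): Middle of the spout's lip: tray frame (0, 128, 80) mm. From the throat to here the floor goes on level between cheeks 70 mm apart and 18 mm high; at the lip an apron falls at 50 degrees into the bin, so a nut pushed past the lip drops in by itself
- gate (a joint): Slide gate, a steel plate across the throat, in metres: 0 = fully shut, 0.068 = fully open (end stops at both). It opens towards the tray's +x, stays where it is left, and takes about 2 N to slide. Its folded top edge is 13 mm wide, 27 mm above the tray floor at most. It starts 0 to 6 mm open
- gate_tab (a point): Middle of the gate's upright tab, moving with the gate; shut it stands at tray (37.5, 105.5, 116.5) mm. The tab is 3 mm thick along the tray's x, 30 mm wide along y, and rises from the gate's top edge to 47 mm above the tray floor. Push it to +x to open (fingers on its -x side, above the top edge), to -x to shut (fingers on its +x side)
- nut1_c (a point): Centre of one of four alike loose dark steel hex nuts, 19 mm across flats, 22 mm across corners, 10 mm high, 20 g, lying flat on the tray floor (its centre 5 mm above the floor)
- nut2_c (a point): Centre of one of four alike loose dark steel hex nuts, 19 mm across flats, 22 mm across corners, 10 mm high, 20 g, lying flat on the tray floor (its centre 5 mm above the floor)
- nut3_c (a point): Centre of one of four alike loose dark steel hex nuts, 19 mm across flats, 22 mm across corners, 10 mm high, 20 g, lying flat on the tray floor (its centre 5 mm above the floor)
- nut4_c (a point): Centre of one of four alike loose dark steel hex nuts, 19 mm across flats, 22 mm across corners, 10 mm high, 20 g, lying flat on the tray floor (its centre 5 mm above the floor)
- bin: Small open blue plastic parts bin, 134 x 126 mm and 60 mm high, walls and floor 3 mm, loose, standing on the bench under the spout (in the tray's frame its centre is near (0, 173) mm). Origin at the middle of its underside
- screw_box: Small closed cardboard box, 45 x 65 x 22 mm, loose, lying at the back of the tray, its long side across the tray. Origin at the middle of its underside. To be left alone
- solder_reel: Grey reel lying flat on the bench, 62 mm across, 36 mm high, loose. Origin at the middle of its underside. To be left alone
- cutter_blue: Blue-handled side cutters lying flat on the bench, 56 x 132 x 12 mm, loose. Origin at the middle of the underside. To be left alone

How it is judged:
By the outcome, as a careful person would: the job done as asked, in the order asked, and still so for the second after the job is handed in, with the robot touching nothing.
It also fails if it takes over 67 s, if anything falls off the work surface, if the arm or the gripper's body presses on something with over 40 N, if the wrist force passes 120 N, or if a joint passes its speed limit or range.

## Working session

There is one attempt and no reset: what is moved stays moved. The work goes in short steps, each a Python script; the robot and the scene stay as the last script left them, time stands still between calls to the robot, and variables do not carry over. Pictures are saved under pics/ and viewed, at most 10 in all, crops included, and the job is handed in when it is done.

```bash
ls; mkdir -p pics; python3 - <<'E'
from plant import robot
import cv2
for n in("top","side"):
    f=robot.grab_frame(n); cv2.imwrite(f"pics/{n}0.png",f); print(n,robot.get_calibration(n))
print(robot.observe())
E
```

```text
pics
top {'vertical_fov': 45.90575156881836, 'cx': 275.47437480856524, 'cy': 205.8141939412025, 'rvec': array([ 2.15472816, -2.15953998,  0.10585643]), 'tvec': array([-0.17249695,  0.48780857,  0.91280386])}
side {'vertical_fov': 52.16463606392502, 'cx': 280.62575824179726, 'cy': 215.32421919251524, 'rvec': array([ 2.30784397, -0.04224825,  0.02387151]), 'tvec': array([-0.47674842, -0.02722543,  1.03738785])}
{'time': 0.1, 'q': array([-8.82720226e+01,  5.99336886e+00,  5.53362764e+00,  8.96053239e+01,
        2.37200022e-04,  7.75288335e+01]), 'qvel': array([ 0.00602345, -0.09293662,  0.0817023 ,  0.00565934,  0.05145392,
        0.03294649]), 'joint_torque': array([ 6.24157416e-03, -5.58211613e+01,  5.04716706e+01,  1.30327191e-02,
       -2.46608388e-04,  1.16143732e-05]), 'tool_pos': array([ 0.14720114, -0.58145059,  0.30323902]), 'tcp_rot': array([-1.79936521e+02, -1.42822910e-02,  1.41991359e+01]), 'ft_force': array([-0.03276063, -0.53500366,  0.17332926]), 'torque': array([ 0.00332313, -0.01380474,  0.00060172]), 'gripper_force': 0.0, 'gripper_width': 0.08520229082534309}
```

View pics/top0.png

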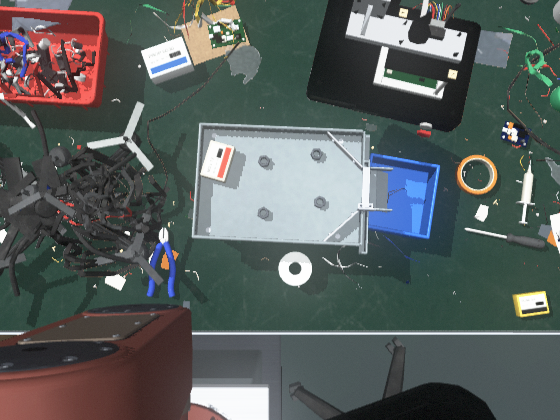

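View pics/side0.png

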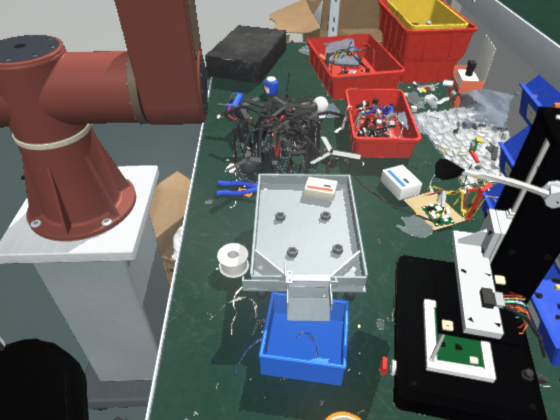

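```bash
cat > h.py <<'E'
import numpy as np, cv2
from plant import robot
def cam(n):
    c=robot.get_calibration(n); f=210/np.tan(np.radians(c["vertical_fov"]/2))
    R=cv2.Rodrigues(c["rvec"])[0]; return f,c["cx"],c["cy"],R,np.array(c["tvec"])
def ray(n,uv,z):
    f,cx,cy,R,t=cam(n); o=-R.T@t; d=R.T@np.array([(uv[0]-cx)/f,(uv[1]-cy)/f,1]); return o+d*(z-o[2])/d[2]
def proj(n,p):
    f,cx,cy,R,t=cam(n); q=R@np.array(p)+t; return np.array([cx+f*q[0]/q[2],cy+f*q[1]/q[2]])
E
python3 - <<'E'
from h import *
a=cv2.imread("pics/top0.png")[110:265,180:450]; cv2.imwrite("pics/c1.png",cv2.resize(a,None,fx=2.9,fy=2.9,interpolation=cv2.INTER_CUBIC))
a=cv2.imread("pics/side0.png")[165:305,230:380]; cv2.imwrite("pics/c2.png",cv2.resize(a,None,fx=4,fy=4,interpolation=cv2.INTER_CUBIC))
for p in [(200,124),(193,238),(361,243),(365,129)]: print(p,ray("top",p,.105))
for n in("top","side"):
    f,cx,cy,R,t=cam(n);print(n,-R.T@t,R[2])
    g=cv2.cvtColor(cv2.imread(f"pics/{n}0.png"),cv2.COLOR_BGR2GRAY)
    x0,y0,x1,y1=(240,145,335,222) if n=="top" else (265,205,350,262)
    m=(g[y0:y1,x0:x1]<85).astype(np.uint8)
    k,l,s,c=cv2.connectedComponentsWithStats(m)
    for i in range(1,k):
        if s[i,4]>25: print(s[i,2:],c[i]+[x0,y0],ray(n,c[i]+[x0,y0],.085))
E
```

```text
(200, 124) [ 0.62468874 -0.04127944  0.105     ]
(193, 238) [ 0.42310881 -0.03232558  0.105     ]
(361, 243) [ 0.41393462 -0.32126545  0.105     ]
(365, 129) [ 0.61408793 -0.33242691  0.105     ]
top [ 0.38243203 -0.18658464  0.95909082] [ 0.11181854  0.01384544 -0.99363218]
side [ 0.44378057 -0.8038188   0.67907139] [ 0.03083771  0.73963303 -0.67230352]
```

View pics/c1.png

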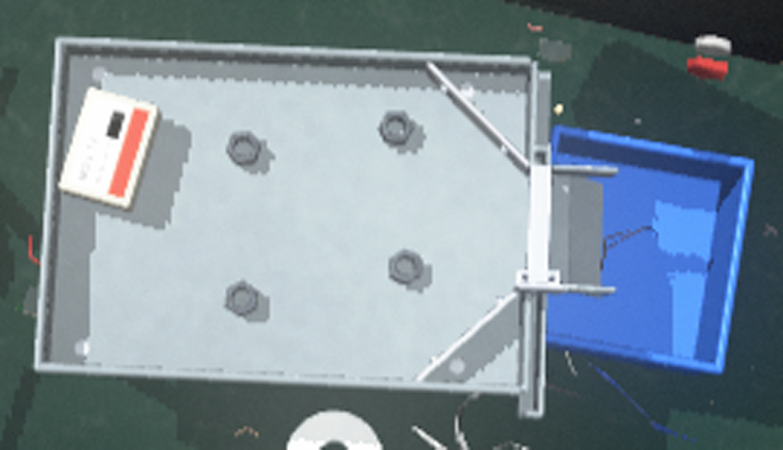

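View pics/c2.png

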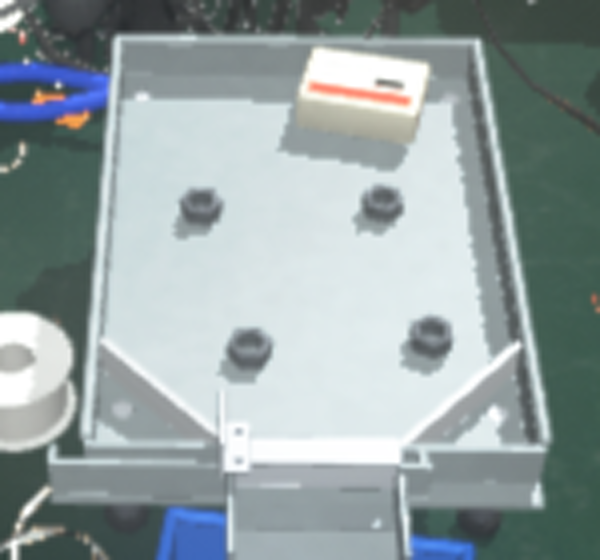

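```bash
cat >> h.py <<'E'
def cr(p): return ((p[0]+.5)/2.9-.5+180,(p[1]+.5)/2.9-.5+110)
def cs(p): return ((p[0]+.5)/4-.5+230,(p[1]+.5)/4-.5+165)
E
python3 - <<'E'
from h import *
print(robot.tip_reach)
# rim outer back corners (z .105, wall ~2mm), guide ends z=.100
obs=[((57,38),.105,(-99,-189)),((36,371),.105,(99,-189)),((430,65),.1,(-97,36)),((527,163),.1,(-36,99)),((420,380),.1,(97,36)),((517,293),.1,(36,99))]
P=np.array([ray("top",cr(p),z)[:2]*1000 for p,z,_ in obs]); T=np.array([t for *_,t in obs],float)
pc,tc=P.mean(0),T.mean(0); U,_,V=np.linalg.svd((T-tc).T@(P-pc)); R=(U@V).T; o=pc-R@tc
print("det",np.linalg.det(R),"yaw",np.degrees(np.arctan2(R[1,0],R[0,0])),"o",o); print((P-(T@R.T+o)).round(1))
so=[((104,342),.1,(97,36)),((218,437),.1,(36,99)),((519,346),.1,(-97,36)),((405,442),.1,(-36,99)),((113,38),.105,(99,-189)),((480,40),.105,(-99,-189))]
for p,z,t in so: print("side",(ray("side",cs(p),z)[:2]*1000-(R@t+o)).round(1))
for p,q in zip([(243,147),(395,127),(242,297),(405,265)],[(382,200),(431,332),(201,203),(249,344)]):
    print("nut",[(R.T@(w[:2]*1000-o)).round(1) for w in(ray("top",cr(p),.09),ray("side",cs(q),.09))])
print("tab",R.T@(ray("top",cr((540,278)),.127)[:2]*1000-o),R.T@(ray("side",cs((236,424)),.127)[:2]*1000-o))
E
```

```text
0.0726
det 1.0 yaw 177.03483883547332 o [ 515.47113033 -224.84201866]
[[ 2.8  1.2]
 [-2.6  0.2]
 [-0.3 -1.9]
 [ 2.9  0. ]
 [ 1.5 -3.5]
 [-4.3  3.9]]
side [ 3.9 -4.7]
side [-3.8  3. ]
side [ 1.  -3.8]
side [5.6 1. ]
side [-1.6 -3.3]
side [ 4.6 -1.7]
nut [array([-42.6, -74. ]), array([-42.9, -70.4])]
nut [array([-59.5,  18.8]), array([-60.1,  22.1])]
nut [array([ 50. , -69.7]), array([ 49.7, -66.5])]
nut [array([25.6, 28.4]), array([25.8, 31.3])]
tab [ 34.03365092 104.35728645] [ 32.50664973 111.69512303]
```

```bash
cat >> h.py <<'E'
YAW=177.03; O=np.array([516.3,-225.6]); c,s=np.cos(np.radians(YAW)),np.sin(np.radians(YAW)); TR=np.array([[c,-s],[s,c]])
def W(x,y,h): # tray mm, tip height above floor mm -> TCP world m
    w=TR@[x,y]+O; return [w[0]/1e3,w[1]/1e3,.080+h/1e3+robot.tip_reach]
def tip():
    p=robot.observe()["tool_pos"]; return np.r_[TR.T@(p[:2]*1e3-O),(p[2]-.08-robot.tip_reach)*1e3].round(1)
def snap(n,name,box,k):
    f=robot.grab_frame(n); x0,y0,x1,y1=box; cv2.imwrite(f"pics/{name}.png",cv2.resize(f[y0:y1,x0:x1],None,fx=k,fy=k,interpolation=cv2.INTER_CUBIC))
E
python3 - <<'E'
from h import *
for n,p in [("top",cr((538,290))),("side",cs((221,420)))]: print(TR.T@(ray(n,p,.127)[:2]*1000-O))
robot.set_gripper(.012)
G=[180,0,YAW]
robot.move_pose(W(15,105.5,75),G); print(tip(),robot.observe()["q"].round(1))
print(robot.line_to(W(15,105.5,33.5),vel=.1,guard=15),tip(),robot.observe()["ft_force"])
print(robot.line_to(W(97,105.5,33.5),vel=.06,guard=14),tip(),robot.observe()["ft_force"],robot.observe()["time"])
snap("top","g1",(300,110,450,265),3.5)
E
```

```text
[ 41.9550406  102.70041537]
[ 39.66379991 108.90077434]
[ 15.2 106.   75.1] [-46.3   5.1  -3.2  81.6  -0.  -43.2]
False [ 15.1 105.6  33.5] [ 0.1809727  -0.85327126  0.84642491]
True [ 92.  105.7  33.7] [3.46249762 0.10702539 1.3019068 ] 4.3667
```

View pics/g1.png

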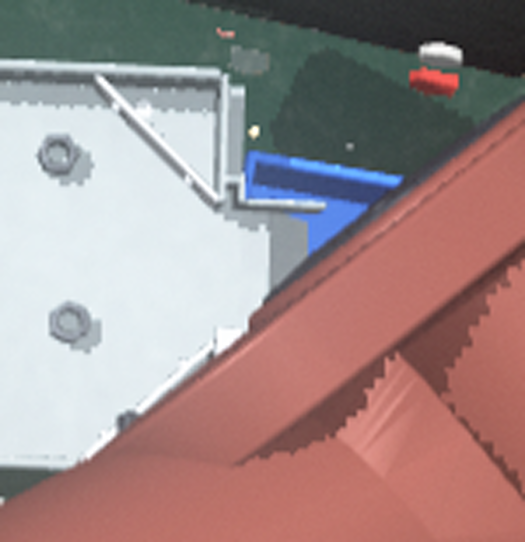

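```bash
cat >> h.py <<'E'
def sweep(N,ymid=70,yend=148,d=20.5,h=3.5,n=7,v=.1):
    N=np.array(N,float);P1=np.array([0,ymid]);P2=np.array([0,yend])
    yaw=lambda t:[180,0,YAW+np.degrees(np.arctan2(t[1],t[0]))-180]
    t0=(P1-N)/np.linalg.norm(P1-N); b=N-(d+9)*t0
    robot.move_pose(W(*b,55),yaw(t0))
    if robot.line_to(W(*b,h),vel=.12,guard=15): print("touch",tip())
    robot.line_to(W(*(N-d*t0),h),vel=.05)
    for s in np.linspace(0,1,n+1)[1:]:
        p=(1-s)**2*N+2*s*(1-s)*P1+s*s*P2; t=(1-s)*(P1-N)+s*(P2-P1); t/=np.linalg.norm(t)
        if robot.line_to(W(*(p-d*t),h),vel=v,rotation=yaw(t),guard=20): print("guard",s,tip(),robot.observe()["ft_force"]); return False
    print("end",tip(),robot.observe()["ft_force"],robot.observe()["time"])
    robot.line_to(W(0,yend-d,55),vel=.2)
E
python3 - <<'E'
from h import *
robot.line_to(W(86,105.5,33.5),vel=.06)
robot.line_to(W(86,105.5,60),vel=.15)
sweep((26.5,29))
snap("side","s1",(230,165,380,390),2.6)
E
```

```text
end [1.000e-01 1.274e+02 3.400e+00] [-0.42709887  1.06968313 -0.48149928] 9.3
```

View pics/s1.png

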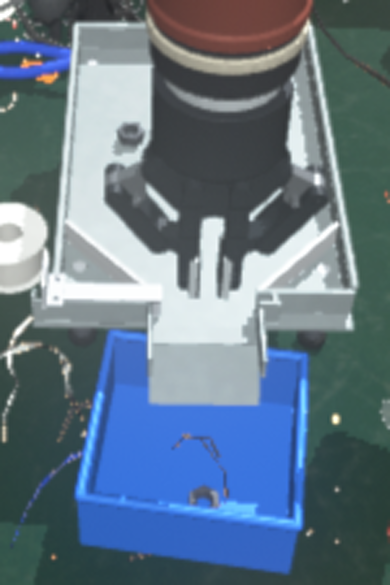

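The gate shows as open and the first nut lies in the bin (crop about 205,497). I'll sweep the other three.

```bash
python3 - <<'E'
from h import *
ok=True
for i,N in enumerate([(-59,20),(50.6,-69),(-42,-73)]):
    if sweep(N) is False: break
robot.line_to(W(0,70,90),vel=.3)
a=robot.grab_frame("side")[165:390,230:380]; b=robot.grab_frame("top")[110:265,180:450]
b=cv2.resize(b,None,fx=1.9,fy=1.9,interpolation=cv2.INTER_CUBIC)
a=cv2.resize(a,None,fx=1.9,fy=1.9,interpolation=cv2.INTER_CUBIC)
m=np.zeros((max(a.shape[0],b.shape[0]),a.shape[1]+b.shape[1],3),np.uint8); m[:a.shape[0],:a.shape[1]]=a; m[:b.shape[0],a.shape[1]:]=b
cv2.imwrite("pics/s2.png",m); print(m.shape)
E
```

```text
touch [-80.2   1.1   0.4]
end [ -0.2 126.8   3.4] [ 0.09741314  0.39725827 -0.03839444] 14.1333
end [1.000e-01 1.271e+02 3.400e+00] [ 1.14363623  0.06295591 -0.39377657] 19.6667
touch [ -49.2 -100.5    0.4]
end [-1.000e-01  1.269e+02  3.400e+00] [ 0.09764785 -0.18406941  0.00400584] 25.15
(428, 798, 3)
```

View pics/s2.png

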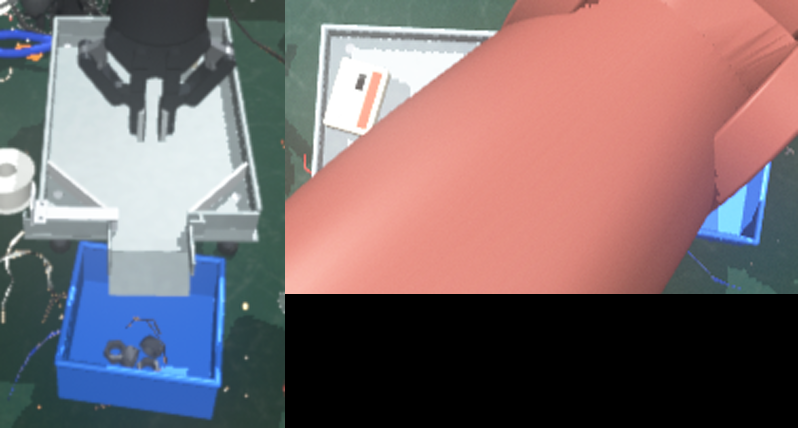

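All four nuts are in the bin (panel about 115–155, 340–365), and the box hasn't moved. Next I'll shut the gate.

```bash
python3 - <<'E'
from h import *
G=[180,0,YAW]
robot.move_pose(W(60,80,100),G)
robot.move_pose(W(128,105.5,75),G)
print(robot.line_to(W(128,105.5,33.5),vel=.08,guard=15),tip())
print(robot.line_to(W(44,105.5,33.5),vel=.06,guard=14),tip(),robot.observe()["ft_force"])
robot.line_to(W(58,105.5,33.5),vel=.06); robot.line_to(W(58,105.5,90),vel=.15)
robot.goto_joints([-88.276,5.964,5.575,89.605,0,0])
print(robot.observe()["time"])
a=robot.grab_frame("side")[165:390,230:380]; b=robot.grab_frame("top")[110:265,180:450]
a,b=[cv2.resize(i,None,fx=1.9,fy=1.9,interpolation=cv2.INTER_CUBIC) for i in(a,b)]
m=np.zeros((a.shape[0],a.shape[1]+b.shape[1],3),np.uint8); m[:,:a.shape[1]]=a; m[:b.shape[0],a.shape[1]:]=b
cv2.imwrite("pics/s3.png",m)
E
```

```text
False [128.  105.4  33.5]
True [ 48.4 105.2  32.9] [-2.99016171 -0.15353     2.07832826]
32.1333
```

View pics/s3.png

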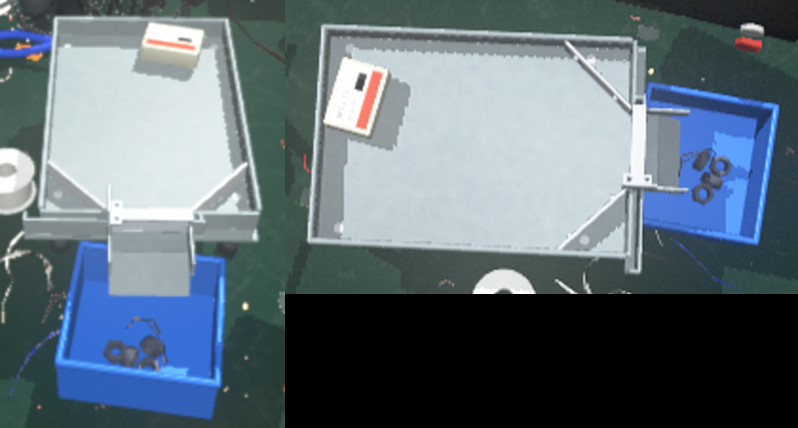

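The tray is empty, all four nuts are in the bin (right panel about 690–730, 155–200), and the gate is shut. The gate's measured travel of about 68.6 mm matches the full stroke. The box and the bin haven't moved.

```bash
python3 -c "
from plant import robot
print(robot.job_done())"
```

```text
the job is handed in; nothing more can be done
None
```

The job is handed in: all four nuts are in the blue bin and the gate is fully shut again. The bin and screw box look unmoved in the final pictures; the arm never worked near the reel or cutters, but the final crops show them only partly. It took about 32 s of the 67 s allowed.

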